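# Shim the rocking gauge plate

## Robot

A 7-joint arm with a two-finger parallel gripper is mounted at the origin on a cart in front of the work surface, level with it; the furniture and walls round the work are solid. World frame = base frame: x ahead of the robot, y to its left, z up, the work surface at z = 0. Lengths are in m, angles in degrees, forces in N, time in s.
With the tool pointing down it reaches from about 0.4 to 0.875 m from the base axis. Payload 19.3 kg.
Tool frame: the origin (TCP) lies on the front face of the gripper's body, between the roots of the fingers; the fingertips stand bot.tip_reach ahead of it and the grasp point (between the pads) lies 54 mm ahead of it (bot.tip_reach is the distance from the TCP to the fingertips, in m); z points along the fingers, y is the direction in which the jaws open and shut (so a half turn about z gives the same grasp; the last joint's range is limited). The gripper opens to 85 mm and grips with 20 to 120 N. Pads are 22 mm wide; open, the fingers measure 114 mm over their backs; the gripper's body (76 mm by 85 mm) begins 54 mm behind the grasp point. The pads swing forward as they close: fully open they stand 13 mm farther back than shut.
Start: joints at [59.232, 29.874, -2.08, 91.645, 1.215, 58.505, -6.463], TCP at [0.281, -0.558, 0.304] pointing down, gripper open.
Joint ranges: [-166.77, 166.77], [-17.47, 122.26], [-85.68, 81.53], [9.62, 139.38], [-72.42, 252.41], [9.2, 110.78], [-144.41, 144.41]. Speed limits (degrees/s): [108.29, 108.29, 136.94, 136.94, 172.46, 172.46, 172.46].

## Interface

Orientations are given as [roll, pitch, yaw] about the fixed x, y, z axes, in that order (R = Rz(yaw) Ry(pitch) Rx(roll)).
In Python, from bench import bot, cams gives the robot as it stands.
- The arm moves only by the tool carry_out, never from a script. Its argument "moves" is text: rows parted by semicolons, each of 6 numbers parted by spaces: the shift along the tool's x, y, z in m, then the turn, a rotation vector about the tool's x, y, z in rad. In form: x y z wx wy wz; .... A call has exactly 5 rows; each row shifts and turns the commanded pose from where the row before left it, along the tool's axes as they then stand; what a row does not reach is not made up. A row lasts 1/10 s, in which the tool goes at most 50 mm and 8.59 degrees, less where a joint would pass 70% of its speed; a pose out of reach is approached as far as the arm can. A call is refused whole if a number of a shift passes 0.05 or a number of a turn 0.15, either way. A call with a gripper value outside its range is refused whole. "claw" is the closure, from -1 (fully open) to 1 (shut), set as the call begins (left out, the last holds). The fingers move at their own pace and stop on an object; "grip_force" is the grip in N (left out, the last holds). Time passes only in rows, so rows that do not move let the fingers close, or fill a call up. It gives the time, the measured TCP pose, the force and the opening at its end, in the units of the state.
- bot.sense(): the state, without advancing time (a new reading comes with each control period).
- cams.capture(name): name is "side" or "top"; returns a dict with "img" (480x640x3 uint8, red, green, blue), "z_map" (480x640 float32, m along the optical axis (not along the pixel's ray), 0 where there is no reading), "intrinsics" (3x3 intrinsics, pixels), "rvec" (rotation vector, rad) and "tvec" (3), from world to camera coordinates, as OpenCV has them. Camera axes: x right, y down, z forward; pixel columns grow to the right and rows downward; lengths in m; the calibration is good to about 2 mm. A picture is of the moment at which its call begins.
- bot.finish_job(): hands the job in, once; it reports no verdict.
Trained networks look in a picture, given as the dict that the camera call returned (one of the last four; its "shot" number tells which), for a name from the list of things; names that differ only in an ending like _2 or _b are one class to them, and where a whole thing is asked for, a point or a joint stands for the part that bears it (a point fixed in the world has none). Each returns a list of dicts, best first, with "p" (0 to 1); they miss things now and then, are a little off and sometimes report something else, mostly with a low value. They report only what shows in the picture. A call takes as long as a camera call.
- cams.look_for(picture, target): "centre" ([x, y, z] in m, in the coordinates of the camera as it stood for that picture, good to about 4 mm: the middle of the surface that is visible of it).
- cams.silhouettes(picture, target): "mask" (480x640 bool, what is visible of it).
- cams.landmark_of(picture, target): "centre" ([x, y, z] in m, in the coordinates of the camera as it stood for that picture, good to about 4 mm: a listed point, or the origin of a listed thing).
The state is a dict: "clock": time; "q": joint angles; "joint_velocities": joint speeds; "tau": joint torques, N m; "tool_pos": TCP position; "eef_rot": TCP orientation; "force": force on the tool from outside, world axes, zero at the start; "moment": the same for the moment, N m; "gripper_width": finger opening in m.
Only numpy, scipy, OpenCV 4.12 (cv2) and the standard library are available. Lean on these libraries where they do the work, as an engineer would, in place of code of your own. Each camera call takes 0.05 s, during which the arm holds its last target.

## Task

The small granite gauge plate rocks because its front-left foot stands clear of the table. Using the fingers only to push and press, with nothing grasped or lifted, push the yellow wedge thin end first under that foot until it is snug, then press firmly down for a moment on the plate's corner right above that foot to prove that it no longer rocks, and draw clear. Do not shove the plate out of place, and leave everything else alone.

Things in the scene. Friction and masses are not known exactly. Their poses are not given: they have to be found in the camera images.
- gauge_plate: dark granite plate on a grey frame, loose, about 4 kg, 200 (its x) x 160 (its y), top 62 above the table, underside 30. Origin on the table under its middle; +x away from the robot, +y left, z up. Four steel screw feet at x +-80, y +-60; the front-left one (-80, +60) is 8 short and hangs in the air. Pushed sideways with more than about 15 N it may slide
- dial (a point): centre of the dial of an indicator on a stand 190 high, fixed on the plate's far-right corner (plate x 40 to 90, y -70 to +20). Its weight keeps the far-right foot down and the gap open; before shimming, a press of about 6 to 8 N on the front-left corner tips the plate 0.08 rad until the short foot meets the table
- short_foot (a point): centre of the underside of the short front-left foot, 8 above the table; the foot is a flat disc of 22 diameter
- short_corner (a point): top face of the plate (62 above the table) right above the short foot, 20 in from both edges: the place to press, within 30 of this point, with about 10 to 20 N
- wedge: yellow wedge, 90 long, 50 wide, 0.13 kg, on the table in front of the short foot, thin end towards it. Origin on the table at the middle of the thin edge; x is the way to push, z up. Ramp rises 1 in 5 from the 2 mm thin edge over 65; behind it an upright heel block 25 long, 32 high. Snug when the thin edge is about 19 past the foot's centre, the foot within 20 of the wedge's middle line
- wedge_heel (a point): middle of the heel's flat rear face (50 wide, 32 high), 90 behind the thin edge, 16 above the table: push here. When the wedge is snug the pushing force rises steeply; stop at about 6 N
- iron_03: bystander: club head in a pale bag with a green dot, 43x106x76, behind the plate's left side; leave alone
- dot_roll: bystander: roll of green stickers, 70 across, 22 high, to the left of the plate; leave alone
- screwdriver: bystander: red-handled screwdriver 200 long lying on the right; leave alone
- marker_green: bystander: green-capped marker pen 124 long lying on the right; leave alone
- hybrid_25: bystander: black club head 76x105x60, on the left; leave alone
- brush: bystander: wooden wire brush 145 long lying on the left; leave alone

How it is judged:
By the outcome, as a careful person would: the job done as asked, in the order asked, and still so for the second after the job is handed in, with the robot touching nothing.
It also fails if it takes over 48 s, if anything falls off the work surface, if the arm or the gripper's body presses on something with over 40 N, if the wrist force passes 120 N, or if a joint passes its speed limit or range.

## Working session

There is one attempt and no reset: what is moved stays moved. The work goes in short steps, Python scripts to look and compute and a tool call to move; the robot and the scene stay as the last step left them, time stands still between calls to the robot, and variables do not carry over. Pictures are saved under pics/ and viewed, and the job is handed in when it is done.

Besides the shell and the picture viewer there is one more tool, called as name(argument=value, ...) on one line, values as JSON. carry_out: Moves the arm, as the interface text tells. Its arguments: {"type":"object","properties":{"moves":{"type":"string"},"claw":{"type":"number"},"grip_force":{"type":"number"}},"required":["moves"]}

```bash
mkdir -p pics; ls
cat > h.py <<'E'
import numpy as np, cv2
from bench import bot, cams
def w(pic,c):
    R,_=cv2.Rodrigues(np.array(pic["rvec"],float)); return R.T@(np.array(c)-np.array(pic["tvec"]).ravel())
def pts(pic):
    K=np.array(pic["intrinsics"]);z=pic["z_map"];v,u=np.mgrid[:480,:640]
    P=np.stack([(u-K[0,2])/K[0,0]*z,(v-K[1,2])/K[1,1]*z,z],-1)
    R,_=cv2.Rodrigues(np.array(pic["rvec"],float)); return (P-np.array(pic["tvec"]).ravel())@R
E
python3 - <<'E'
from h import *
np.set_printoptions(precision=4,suppress=True)
print(bot.sense(), bot.tip_reach)
for n in ["top","side"]:
    p=cams.capture(n); cv2.imwrite(f"pics/{n}0.png",p["img"][:,:,::-1])
    np.savez(f"{n}0.npz",**{k:v for k,v in p.items()})
    R,_=cv2.Rodrigues(np.array(p["rvec"],float)); print(n,"cam at",-R.T@np.array(p["tvec"]).ravel())
    for t in ["gauge_plate","dial","short_foot","short_corner","wedge","wedge_heel"]:
        r=cams.landmark_of(p,t)
        print(t,[(w(p,a["centre"]),round(a["p"],2)) for a in r[:2]])
print(bot.sense()["clock"])
E
```

```text
pics
{'clock': 0.0, 'q': array([59.235 , 29.9107, -2.083 , 91.672 ,  1.2134, 58.5058, -6.4606]), 'joint_velocities': array([-0.0601, -0.1004,  0.0316, -0.0894, -0.1918, -0.0335, -0.0182]), 'tau': array([ -0.003 , -92.7136,   1.9784, -36.994 ,   0.0177,   0.0083,
        -0.    ]), 'tool_pos': array([ 0.2811, -0.5579,  0.3033]), 'eef_rot': array([-179.9335,    0.0029,   26.7453]), 'force': array([ 0.1375,  0.0164, -0.1316]), 'moment': array([-0.0003,  0.0682,  0.0437]), 'gripper_width': 0.08521056168535275} 0.0726
top cam at [ 0.507  -0.1805  1.6743]
gauge_plate [(array([ 0.6508, -0.3532, -0.0016]), 0.57)]
dial [(array([0.4702, 0.211 , 0.0003]), 0.74), (array([ 0.6895, -0.3562,  0.1612]), 0.65)]
short_foot []
short_corner [(array([ 0.5675, -0.2931,  0.0562]), 0.57)]
wedge [(array([ 0.5342, -0.2913,  0.0001]), 0.9)]
wedge_heel [(array([ 0.4479, -0.2821,  0.0196]), 0.58), (array([0.4711, 0.2143, 0.001 ]), 0.38)]
side cam at [0.4623 0.893  1.0625]
gauge_plate [(array([ 0.6524, -0.3499,  0.002 ]), 0.93), (array([0.6226, 0.2207, 0.0021]), 0.45)]
dial [(array([ 0.6865, -0.3587,  0.1603]), 0.78)]
short_foot [(array([0.6237, 0.2226, 0.0015]), 0.6)]
short_corner [(array([ 0.5713, -0.2923,  0.0609]), 0.93), (array([0.4681, 0.2159, 0.0012]), 0.61)]
wedge [(array([0.6265, 0.2222, 0.0022]), 0.17)]
wedge_heel []
0.7
```

View pics/top0.png

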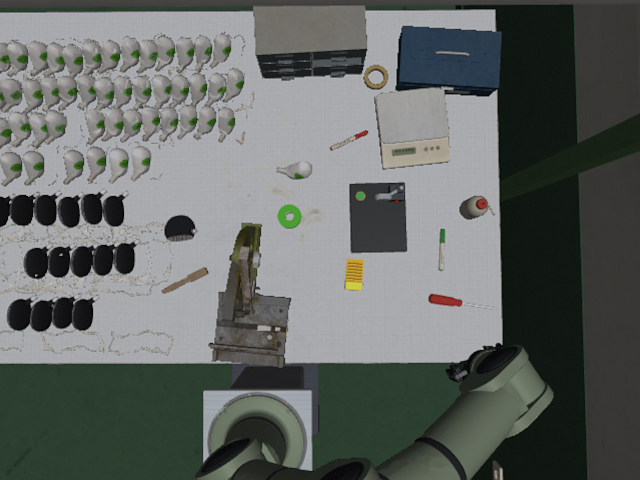

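View pics/side0.png

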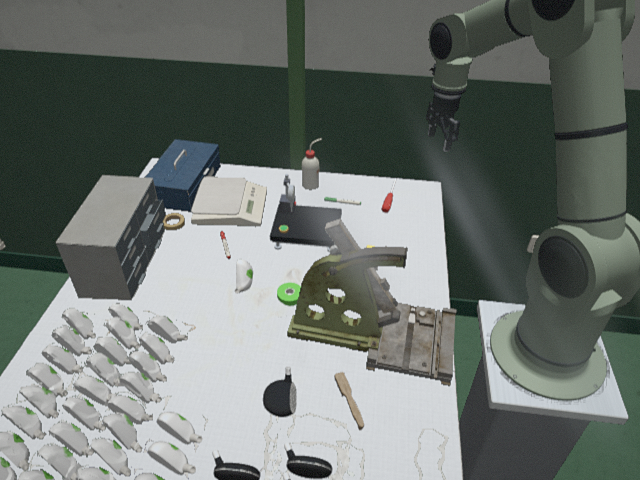

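The top view shows the plate at about (378,217) px, the wedge at (354,275) with its heel towards the robot, and a solid fixture to its left at (250,290). The side view hides most of the wedge behind that fixture. Next I'll fit precise poses from depth and colour.

Run:
```python
from h import *
np.set_printoptions(precision=4,suppress=True)
p=dict(np.load("top0.npz")); P=pts(p); print(p["intrinsics"][0,0])
im=p["img"]; hsv=cv2.cvtColor(im,cv2.COLOR_RGB2HSV)
roi=np.zeros((480,640),bool); roi[250:300,335:375]=1
m=roi&(hsv[...,1]>120)
y=P[m]; print("wedge px",m.sum()); print(y.min(0),y.max(0))
hl=m&(P[...,2]>0.026); print("heel",hl.sum(),P[hl].min(0),P[hl].max(0),P[hl].mean(0)); 
bx=cv2.minAreaRect((P[m][:,:2]*1000).astype(np.float32)); print(bx)
bx=cv2.minAreaRect((P[hl][:,:2]*1000).astype(np.float32)); print(bx)
roi[:]=0; roi[170:262,335:420]=1
z=P[...,2]; m2=roi&(z>0.045)&(z<0.085); q=P[m2]; print("plate",q.min(0),q.max(0),cv2.minAreaRect((q[:,:2]*1000).astype(np.float32)))
A=np.c_[q[:,:2],np.ones(len(q))]; print("plane",np.linalg.lstsq(A,q[:,2],rcond=None)[0])
# fixture
f=np.zeros((480,640),bool); f[220:365,205:295]=1; f&=z>0.02; print("fixture",P[f].min(0),P[f].max(0))
for x0 in np.arange(.15,.75,.05):
    s=P[f&(P[...,0]>=x0)&(P[...,0]<x0+.05)]
    if len(s): print(round(x0,2),"ymin",s[:,1].min(),"zmax",s[:,2].max())
for v in range(255,293,2): print(v,z[v,342:368].round(3))
big=cv2.resize(im[165:305,320:430],None,fx=5,fy=4,interpolation=cv2.INTER_NEAREST); cv2.imwrite("pics/z0.png",big[:,:,::-1])
```

```text
562.9638080104734
wedge px 497
[ 0.4449 -0.3117 -0.0065] [ 0.5328 -0.1805  1.6743]
heel 128 [ 0.4449 -0.3057  0.0262] [ 0.507  -0.1805  1.6743] [ 0.4578 -0.2784  0.0962]
((490.29217529296875, -245.21438598632812), (130.71315002441406, 87.8852310180664), 87.72541046142578)
((470.1636657714844, -241.021484375), (138.63351440429688, 29.713279724121094), 70.76141357421875)
plate [ 0.5515 -0.4344  0.0452] [ 0.752  -0.2706  0.0835] ((651.764892578125, -352.396240234375), (200.67453002929688, 161.1337127685547), 1.119994044303894)
plane [0.0052 0.0021 0.0589]
fixture [ 0.2288 -0.1805  0.02  ] [0.6478 0.1509 1.6743]
0.2 ymin -0.07887229790911604 zmax 0.04741043409251855
0.25 ymin -0.08189397350427267 zmax 0.055849146459025424
0.3 ymin -0.09009225237796448 zmax 0.0574186453193913
0.35 ymin -0.09332430890837634 zmax 0.3273682602443291
0.4 ymin -0.09399831830921582 zmax 0.3255995176716692
0.45 ymin -0.02893533304861012 zmax 0.3132836196520973
0.5 ymin -0.1804710804953151 zmax 1.6743046856066286
0.55 ymin -0.015175028088099164 zmax 0.34200675705487665
0.6 ymin -0.11086443779027323 zmax 0.1956623
[... 2911 characters left out ...]
0.031  0.029  0.032
  0.034  0.032  0.038  0.033  0.032  0.034  0.034  0.033  0.032  0.031
 -0.001  0.001 -0.001 -0.009  0.007 -0.001]
287 [-0.004 -0.001  0.007  0.029  0.028  0.031  0.036  0.034  0.037  0.028
  0.029  0.034  0.036  0.034  0.029  0.041  0.035  0.034  0.033  0.025
  0.    -0.001 -0.006 -0.006 -0.006  0.004]
289 [ 0.001 -0.004  0.008  0.038  0.035  0.031  0.033  0.038  0.033  0.031
  0.032  0.035  0.026  0.033  0.029  0.026  0.034  0.036  0.034  0.03
  0.004 -0.001 -0.005  0.005 -0.008  0.011]
291 [ 0.    -0.006  0.01  -0.001 -0.001 -0.004 -0.     0.001 -0.003 -0.003
  0.005 -0.004 -0.004 -0.002 -0.    -0.002  0.005 -0.004 -0.001 -0.
 -0.005  0.002  0.001 -0.003  0.006  0.01 ]
```

View pics/z0.png

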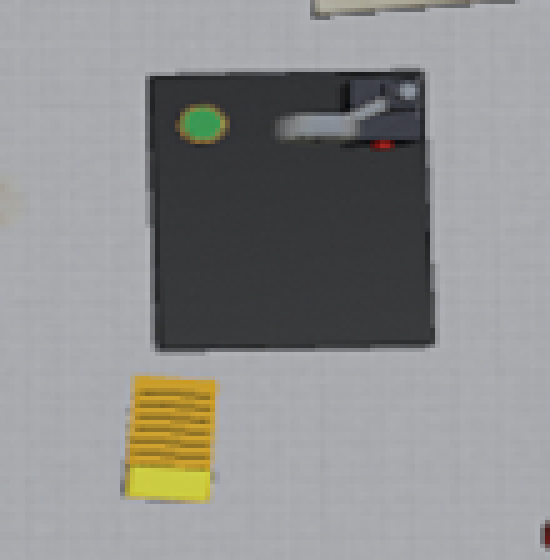

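Run:
```python
from h import *
np.set_printoptions(precision=4,suppress=True)
p=dict(np.load("top0.npz")); K=p["intrinsics"];R,_=cv2.Rodrigues(p["rvec"].astype(float));C=-R.T@p["tvec"].ravel()
def at(zx,zy,z):
    u=320+zx/5-.5;v=165+zy/4-.5
    d=R.T@np.linalg.inv(K)@[u,v,1]; return C+d*(z-C[2])/d[2]
pl=[at(150,75,.062),at(424,70,.062),at(434,343,.062),at(156,349,.062)]
for q in pl: print(q)
c=np.mean(pl,0); print("plate",c,"yaw",np.degrees(np.arctan2(*(((pl[0]-pl[3])+(pl[1]-pl[2]))[[1,0]]))))
tl,tr,rl,rr=at(134,377,.002),at(217,381,.002),at(126,495,.032),at(211,500,.032)
print(tl,tr,rl,rr)
d=(tl+tr-rl-rr)/2; print("wedge tip",(tl+tr)/2,"heel",(rl+rr)/2,"yaw",np.degrees(np.arctan2(d[1],d[0])),"len",np.linalg.norm(d[:2]),"widths",np.linalg.norm(tl-tr),np.linalg.norm(rl-rr))
a=np.arctan2(*(((pl[0]-pl[3])+(pl[1]-pl[2]))[[1,0]]))
M=np.array([[np.cos(a),-np.sin(a)],[np.sin(a),np.cos(a)]]); print("foot",c[:2]+M@[-.08,.06])
```

```text
[ 0.75   -0.2723  0.062 ]
[ 0.7531 -0.4301  0.062 ]
[ 0.5564 -0.4336  0.062 ]
[ 0.5525 -0.2745  0.062 ]
plate [ 0.653  -0.3526  0.062 ] yaw 0.832105629450408
[ 0.5335 -0.2648  0.002 ] [ 0.5304 -0.3141  0.002 ] [ 0.4474 -0.2582  0.032 ] [ 0.4436 -0.3075  0.032 ]
wedge tip [ 0.5319 -0.2894  0.002 ] heel [ 0.4455 -0.2829  0.032 ] yaw -4.352268097685375 len 0.0866987875413438 widths 0.049316366448241444 0.049494377056404214
foot [ 0.5722 -0.2938]
```

Plate yaw is about +1°, the foot is near (0.572,-0.293), and the wedge yaw is -4.35° with its line running through the foot. I'll square the tool to the wedge and half-close the fingers, so that two tips straddle the heel.

carry_out(moves="0 0 0.02 0 0 0.136; 0 0 0.02 0 0 0.136; 0 0 0.02 0 0 0.136; 0 0 0.02 0 0 0.136; 0 0 0 0 0 0", claw=0.7, grip_force=40)

```text
clock: 1.2
tool_pos: [0.281, -0.5571, 0.2216]
eef_rot: [-179.8, 0.1, -4.5]
force: [0.4, 0.3, 0.3]
gripper_width: 0.0134
```

```bash
cat >> h.py <<'E'
def go(tgt,yaw=None):
    s=bot.sense(); R=cv2.Rodrigues(np.zeros(3))[0]
    from scipy.spatial.transform import Rotation as Ro
    R=Ro.from_euler("xyz",s["eef_rot"],degrees=True)
    print("tcp",s["tool_pos"].round(4),"rot",s["eef_rot"].round(2),"F",s["force"].round(2),"w",round(s["gripper_width"],4),"t",s["clock"],"tip",bot.tip_reach)
    print("need tool shift",R.inv().apply(np.array(tgt)-s["tool_pos"]).round(4))
    if yaw is not None: print("turn",(R.inv()*Ro.from_euler("xyz",[180,0,yaw],degrees=True)).as_rotvec().round(4))
E
python3 -c "
from h import *
go([0.39,-0.2795,0.16],-4.35)"
```

```text
tcp [ 0.281  -0.5571  0.2216] rot [-1.7983e+02  1.4000e-01 -4.5500e+00] F [0.35 0.33 0.25] w 0.0134 t 1.2 tip 0.0726
need tool shift [ 0.0868 -0.2852  0.0622]
turn [-0.003   0.0025 -0.0035]
```

carry_out(moves="0.012 -0.04 0 0 0 0; 0.012 -0.04 0 0 0 0; 0.012 -0.04 0 0 0 0; 0.012 -0.04 0 0 0 0; 0.012 -0.04 0 0 0 0")

```text
clock: 1.7
tool_pos: [0.3572, -0.3621, 0.2251]
eef_rot: [180.0, -0.1, -4.2]
force: [1.3, -0.8, 0.4]
gripper_width: 0.013
```

carry_out(moves="0.013 -0.04 0.02 0 0 0; 0.013 -0.04 0.02 0 0 0; 0 -0.005 0.02 -0.003 0.0025 -0.003; 0 0 0 0 0 0; 0 0 0 0 0 0")

```text
clock: 2.2
tool_pos: [0.3891, -0.2815, 0.1648]
eef_rot: [179.8, -0.2, -4.1]
force: [0.3, -0.7, 1.1]
gripper_width: 0.0132
```

```bash
python3 -c "
from h import *
go([0.39,-0.2790,0.083],-4.35)
for n in ['top','side']:
    p=cams.capture(n); cv2.imwrite(f'pics/{n}1.png',p['img'][:,:,::-1])
"
```

```text
tcp [ 0.3891 -0.2815  0.1648] rot [ 1.798e+02 -1.600e-01 -4.150e+00] F [ 0.31 -0.65  1.08] w 0.0132 t 2.2 tip 0.0726
need tool shift [ 0.0005 -0.0028  0.0818]
turn [ 0.0034 -0.0028  0.0035]
```

View pics/top1.png

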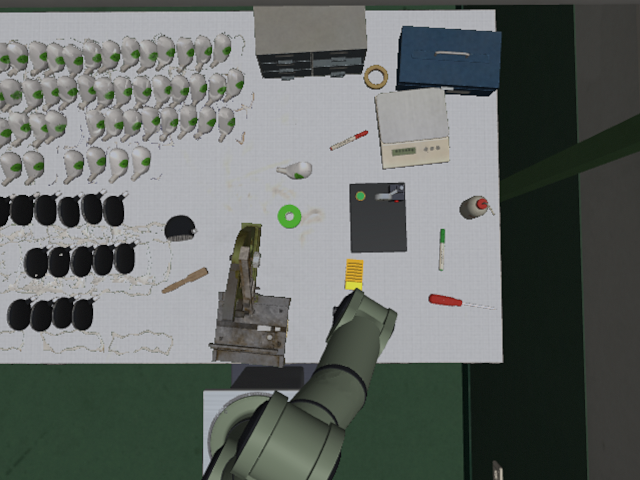

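View pics/side1.png

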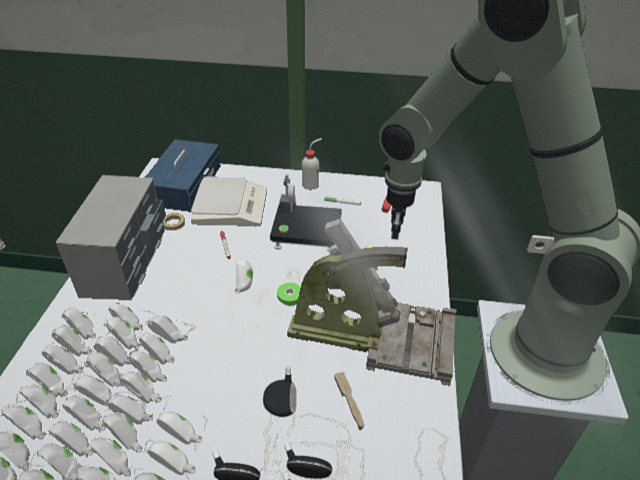

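Both views show a clear approach: the gripper is behind the wedge, and the forearm passes well to the right of the fixture. Descending.

carry_out(moves="0 -0.0025 0.02 0.003 -0.003 0; 0 0 0.02 0 0 0; 0 0 0.02 0 0 0; 0 0 0.006 0 0 0; 0 0 0 0 0 0")

```text
clock: 2.8
tool_pos: [0.3889, -0.2788, 0.098]
eef_rot: [-180.0, 0.1, -4.3]
force: [1.0, 0.6, 0.7]
gripper_width: 0.013
```

carry_out(moves="0 0 0.004 0 0 0; 0 0 0.003 0 0 0; 0 0 0.003 0 0 0; 0 0 0 0 0 0; 0 0 0 0 0 0")

```text
clock: 3.3
tool_pos: [0.3892, -0.2782, 0.088]
eef_rot: [-180.0, 0.0, -4.3]
force: [-0.2, 0.0, -0.3]
gripper_width: 0.0127
```

```bash
python3 -c "
from h import *
go([0.425,-0.2814,0.083],-4.35)
p=cams.capture('side'); P=pts(p)
cv2.imwrite('pics/s2.png',cv2.resize(p['img'][160:290,300:460],None,fx=5,fy=4)[:,:,::-1])
"
```

```text
tcp [ 0.3892 -0.2782  0.088 ] rot [-1.80e+02  3.00e-02 -4.25e+00] F [-0.25  0.02 -0.34] w 0.0127 t 3.3 tip 0.0726
need tool shift [0.0359 0.0006 0.005 ]
turn [-0.      0.0005  0.0017]
```

View pics/s2.png

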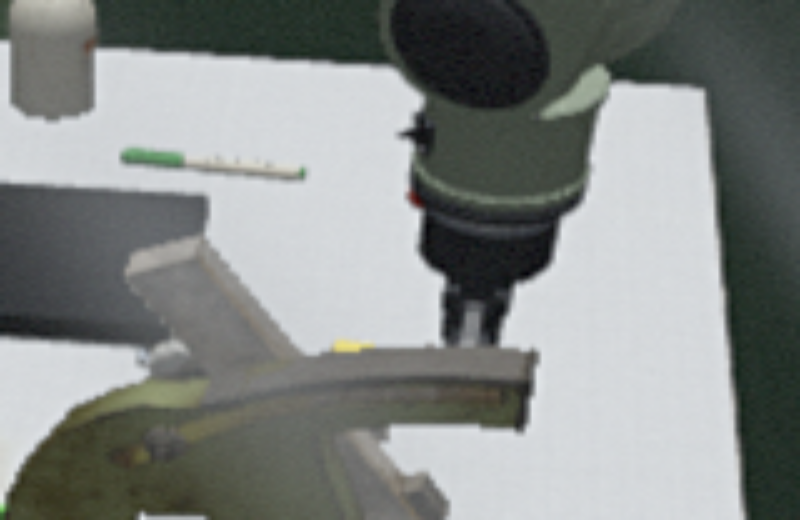

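The fingers stand behind the heel (yellow sliver at zoom (350,348)); the tips are hidden by the fixture. I'll go 4 mm lower, then forward to just short of the heel.

carry_out(moves="0 0 0.002 0 0 0; 0 0 0.002 0 0 0; 0.012 0 0 0 0 0.001; 0.012 0 0 0 0 0; 0.006 0 0 0 0 0")

```text
clock: 3.85
tool_pos: [0.421, -0.2804, 0.0839]
eef_rot: [180.0, -0.0, -4.3]
force: [-0.0, -0.1, -0.1]
gripper_width: 0.0127
```

carry_out(moves="0.003 0 0 0 0 0; 0.003 0 0 0 0 0; 0.003 0 0 0 0 0; 0.003 0 0 0 0 0; 0.003 0 0 0 0 0")

```text
clock: 4.35
tool_pos: [0.4341, -0.2816, 0.0839]
eef_rot: [-180.0, 0.0, -4.3]
force: [-0.9, 0.0, 0.7]
gripper_width: 0.0128
```

```bash
cat > v.py <<'E'
from h import *
import sys
np.set_printoptions(precision=4,suppress=True)
s=bot.sense(); print(s["tool_pos"],s["eef_rot"],s["force"],s["clock"])
p=cams.capture('top'); cv2.imwrite(f'pics/{sys.argv[1]}.png',cv2.resize(p['img'][165:315,320:430],None,fx=5,fy=4,interpolation=0)[:,:,::-1])
P=pts(p);hsv=cv2.cvtColor(p["img"],cv2.COLOR_RGB2HSV)
for t in ["wedge","wedge_heel","gauge_plate","short_corner","dial"]:
    print(t,[(w(p,a["centre"]),round(a["p"],2)) for a in cams.landmark_of(p,t)[:1]])
E
python3 v.py t3
```

```text
[ 0.4341 -0.2816  0.0839] [-179.9976    0.0423   -4.3217] [-0.936   0.0471  0.7251] 4.35
wedge [(array([ 0.5344, -0.2908, -0.0001]), 0.47)]
wedge_heel []
gauge_plate [(array([ 0.6538, -0.3537, -0.0013]), 0.73)]
short_corner [(array([ 0.5709, -0.2936,  0.0582]), 0.88)]
dial [(array([ 0.688 , -0.356 ,  0.1627]), 0.97)]
```

View pics/t3.png

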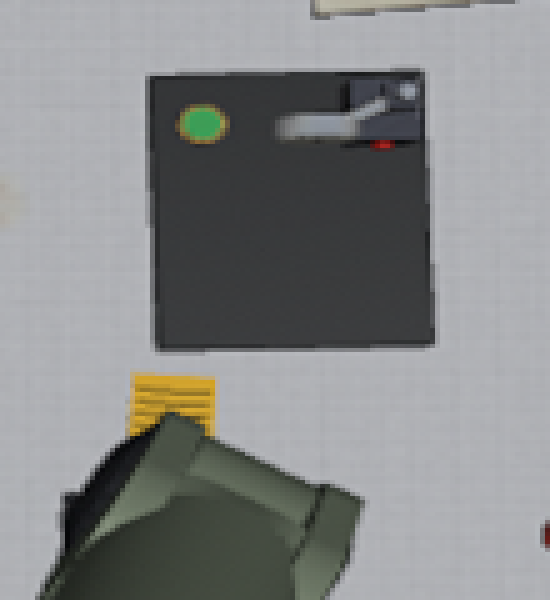

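The wedge is in contact and has already moved about 2 mm (its thin edge went from zoom row 377 to 374). Pushing on.

carry_out(moves="0.004 0 0 0 0 0; 0.004 0 0 0 0 0; 0.004 0 0 0 0 0; 0.004 0 0 0 0 0; 0.004 0 0 0 0 0")

```text
clock: 5.15
tool_pos: [0.4543, -0.2831, 0.0838]
eef_rot: [-180.0, 0.0, -4.3]
force: [-1.8, 0.2, 0.9]
gripper_width: 0.013
```

```bash
python3 v.py t4
```

```text
[ 0.4543 -0.2831  0.0838] [-179.9985    0.0355   -4.3082] [-1.7773  0.2386  0.9224] 5.15
wedge [(array([ 0.5537, -0.2916,  0.0022]), 0.64)]
wedge_heel [(array([ 0.4028, -0.6009, -0.0019]), 0.24)]
gauge_plate [(array([ 0.6527, -0.3534, -0.0009]), 0.65)]
short_corner []
dial [(array([ 0.6883, -0.3552,  0.1614]), 0.84)]
```

View pics/t4.png

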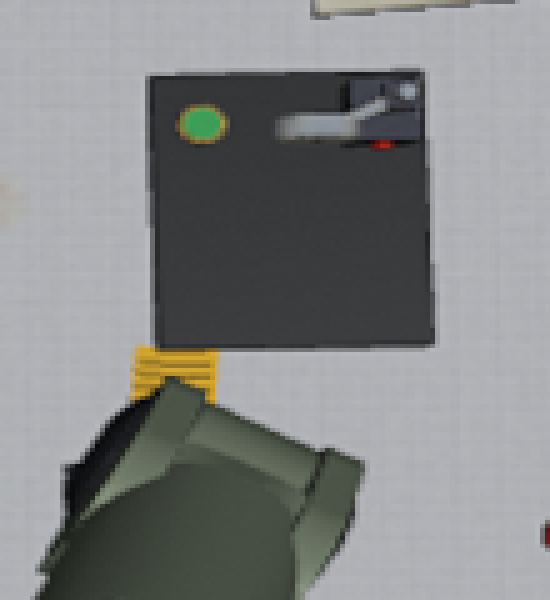

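The wedge is going in straight, with its thin edge now at the plate's front edge (zoom row 348). The force is about 1–2 N, from sliding friction.

carry_out(moves="0.004 0 0 0 0 0; 0.004 0 0 0 0 0; 0.004 0 0 0 0 0; 0.004 0 0 0 0 0; 0.003 0 0 0 0 0")

```text
clock: 5.95
tool_pos: [0.4734, -0.2845, 0.0838]
eef_rot: [180.0, 0.0, -4.3]
force: [-1.5, 0.9, 0.7]
gripper_width: 0.0127
```

carry_out(moves="0.002 0 0 0 0 0; 0.002 0 0 0 0 0; 0.002 0 0 0 0 0; 0.001 0 0 0 0 0; 0.001 0 0 0 0 0")

```text
clock: 6.45
tool_pos: [0.4809, -0.2851, 0.0838]
eef_rot: [-180.0, 0.0, -4.3]
force: [-1.1, 0.2, 1.4]
gripper_width: 0.0128
```

carry_out(moves="0.001 0 0 0 0 0; 0.001 0 0 0 0 0; 0.001 0 0 0 0 0; 0.001 0 0 0 0 0; 0.001 0 0 0 0 0")

```text
clock: 6.95
tool_pos: [0.486, -0.2855, 0.0838]
eef_rot: [-180.0, 0.0, -4.3]
force: [-1.4, 0.6, -1.2]
gripper_width: 0.013
```

carry_out(moves="0.0007 0 0 0 0 0; 0.0007 0 0 0 0 0; 0.0006 0 0 0 0 0; 0.0005 0 0 0 0 0; 0.0005 0 0 0 0 0")

```text
clock: 7.45
tool_pos: [0.4889, -0.2857, 0.0838]
eef_rot: [-180.0, 0.0, -4.3]
force: [-1.7, -0.3, -0.9]
gripper_width: 0.0129
```

carry_out(moves="0.0005 0 0 0 0 0; 0.0005 0 0 0 0 0; 0.0003 0 0 0 0 0; 0.0003 0 0 0 0 0; 0 0 0 0 0 0")

```text
clock: 7.95
tool_pos: [0.4904, -0.2858, 0.0838]
eef_rot: [-180.0, 0.0, -4.3]
force: [-2.0, 0.4, 1.5]
gripper_width: 0.0131
```

```bash
python3 v.py t5
```

```text
[ 0.4904 -0.2858  0.0838] [-179.9968    0.0411   -4.3144] [-1.9904  0.4192  1.5294] 7.95
wedge [(array([ 0.5697, -0.2958,  0.0563]), 0.53)]
wedge_heel []
gauge_plate [(array([ 0.6514, -0.3546, -0.0028]), 0.58)]
short_corner [(array([ 0.5702, -0.2925,  0.0589]), 0.7)]
dial [(array([ 0.6879, -0.3582,  0.1646]), 0.56)]
```

View pics/t5.png

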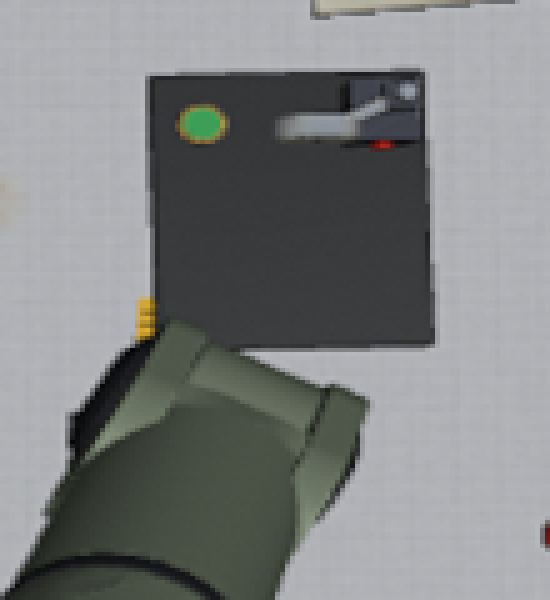

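The plate has not moved. The thin edge is now at zoom row 299, about 0.590 m, which is close to snug. Creeping on until the force rises.

carry_out(moves="0.0004 0 0 0 0 0; 0.0004 0 0 0 0 0; 0.0003 0 0 0 0 0; 0.0002 0 0 0 0 0; 0 0 0 0 0 0")

```text
clock: 8.75
tool_pos: [0.4913, -0.2859, 0.0838]
eef_rot: [-180.0, 0.1, -4.3]
force: [-6.2, -0.4, 5.4]
gripper_width: 0.0128
```

carry_out(moves="0.0004 0 0 0 0 0; 0.0003 0 0 0 0 0; 0.0003 0 0 0 0 0; 0.0002 0 0 0 0 0; 0 0 0 0 0 0")

```text
clock: 9.25
tool_pos: [0.4918, -0.286, 0.0837]
eef_rot: [-180.0, 0.2, -4.3]
force: [-9.6, 1.2, 7.0]
gripper_width: 0.013
```

The force rose steeply to 6.2 N, and to 9.6 N in the step I had already queued. That is over the 6 N target but under the 15 N sliding limit. I'll back straight off and check.

carry_out(moves="-0.002 0 0 0 0 0; -0.006 0 0 0 0 0; -0.015 0 0 0 0 0; -0.025 0 0 0 0 0; -0.03 0 0 0 0 0")

```text
clock: 9.75
tool_pos: [0.4149, -0.2799, 0.0839]
eef_rot: [180.0, -0.0, -4.3]
force: [0.6, -0.4, -0.8]
gripper_width: 0.0129
```

carry_out(moves="-0.03 0 0 0 0 0; -0.015 0 -0.02 0 0 0; 0 0 -0.04 0 0 0; 0 0 -0.04 0 0 0; 0 0 0 0 0 0", claw=1)

```text
clock: 10.25
tool_pos: [0.3716, -0.2778, 0.188]
eef_rot: [179.8, -0.3, -4.3]
force: [0.7, -1.1, -1.2]
gripper_width: 0.0002
```

```bash
python3 v.py t6; python3 -c "
from h import *
p=cams.capture('side'); cv2.imwrite('pics/s6.png',cv2.resize(p['img'][160:290,240:400],None,fx=5,fy=4)[:,:,::-1])
go([0.572,-0.293,0.18],-4.35)"
```

```text
[ 0.3716 -0.2778  0.188 ] [179.8315  -0.3418  -4.3364] [ 0.6742 -1.0718 -1.2073] 10.25
wedge [(array([ 0.592 , -0.2948,  0.0027]), 0.64)]
wedge_heel [(array([ 0.503 , -0.2868,  0.02  ]), 0.56)]
gauge_plate [(array([ 0.6516, -0.3529, -0.0028]), 0.86)]
short_corner [(array([ 0.5689, -0.2914,  0.0578]), 0.82)]
dial [(array([ 0.6899, -0.3574,  0.1646]), 0.8)]
tcp [ 0.3701 -0.2766  0.183 ] rot [-1.7996e+02  1.1000e-01 -4.3100e+00] F [-0.7  -0.18 -0.7 ] w 0.0003 t 10.6 tip 0.0726
need tool shift [0.2026 0.0012 0.0026]
turn [-0.0007  0.002   0.0007]
```

View pics/t6.png

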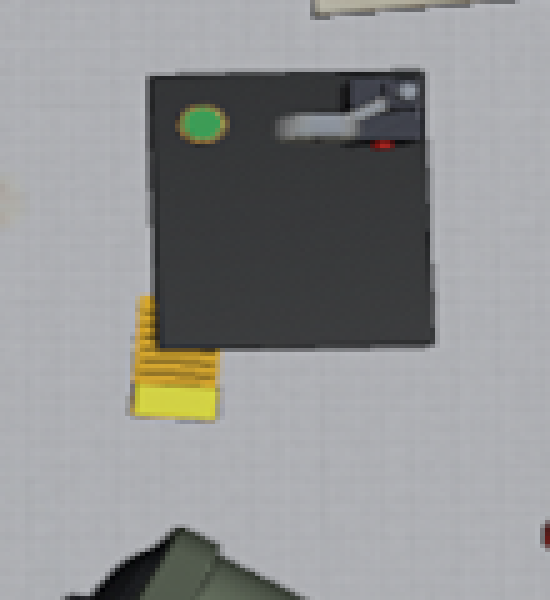

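View pics/s6.png

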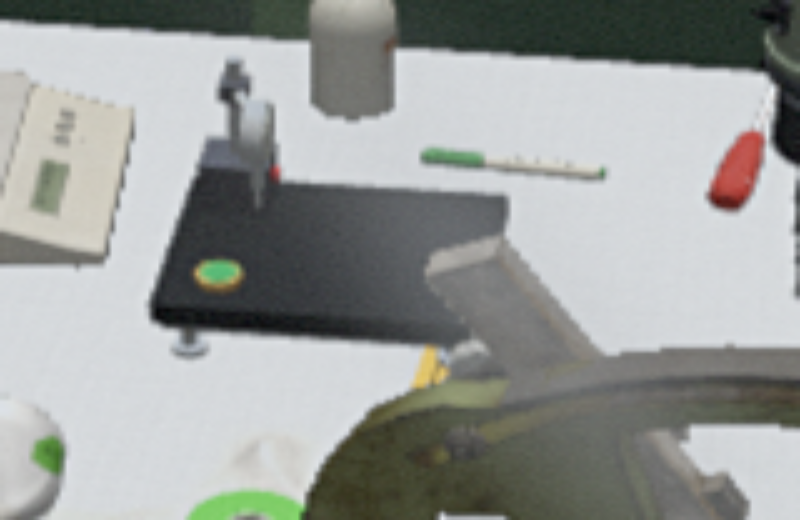

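The plate has not moved. The thin edge is at about x=0.592 (foot +19–20 mm), and the foot is within a few mm of the wedge's middle line. I'll move above the corner with the fingers shut.

carry_out(moves="0.04 0.0002 0 0 0 0; 0.04 0.0002 0 0 0 0; 0.04 0.0002 0 0 0 0; 0.04 0.0003 0 0 0 0; 0.04 0.0003 0 0 0 0")

```text
clock: 11.1
tool_pos: [0.571, -0.2928, 0.1827]
eef_rot: [-180.0, 0.1, -4.3]
force: [-0.2, -1.2, -0.2]
gripper_width: -0.0001
```

carry_out(moves="0.002 0 0.01 0 0 0; 0 0 0.01 0 0 0; 0 0 0.01 0 0 0; 0 0 0 0 0 0; 0 0 0 0 0 0")

```text
clock: 11.6
tool_pos: [0.571, -0.2934, 0.1537]
eef_rot: [-180.0, 0.1, -4.3]
force: [0.7, -0.7, 0.1]
gripper_width: 0.0
```

```bash
python3 -c "
from h import *
go([0.571,-0.293,0.1346],-4.35)
p=cams.capture('side'); cv2.imwrite('pics/s7.png',cv2.resize(p['img'][130:280,240:400],None,fx=5,fy=4)[:,:,::-1])
"
```

```text
tcp [ 0.571  -0.2934  0.1537] rot [-1.7999e+02  7.0000e-02 -4.3500e+00] F [ 0.75 -0.72  0.08] w 0.0 t 11.6 tip 0.0726
need tool shift [-0.     -0.0004  0.0191]
turn [-0.0001  0.0012  0.0001]
```

View pics/s7.png

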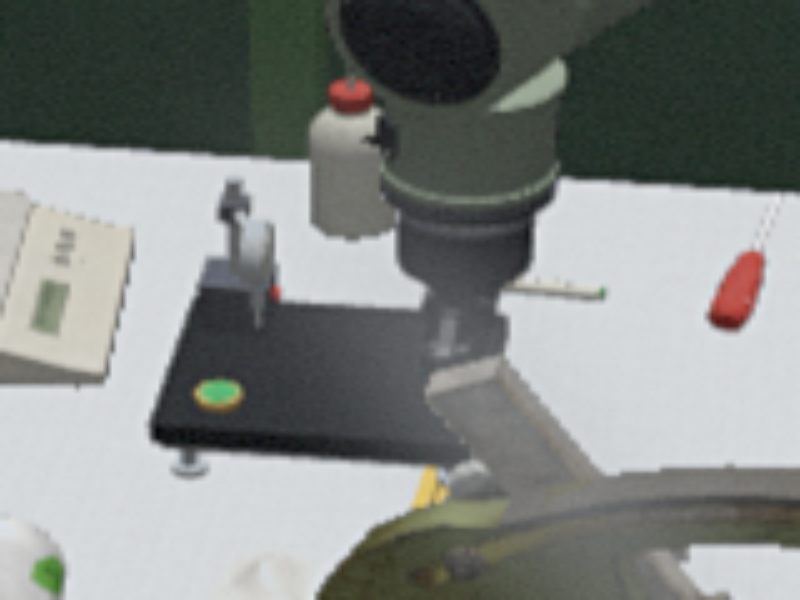

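The fingertips (zoom (455,350)) hang over the near corner, well clear of the dial. Lowering to contact.

carry_out(moves="0 0 0.005 0 0 0; 0 0 0.005 0 0 0; 0 0 0.004 0 0 0; 0 0 0.002 0 0 0; 0 0 0 0 0 0")

```text
clock: 12.15
tool_pos: [0.5716, -0.293, 0.1374]
eef_rot: [-180.0, 0.1, -4.3]
force: [0.7, 0.1, 1.0]
gripper_width: -0.0002
```

carry_out(moves="0 0 0.001 0 0 0; 0 0 0.001 0 0 0; 0 0 0.0005 0 0 0; 0 0 0 0 0 0; 0 0 0 0 0 0")

```text
clock: 12.65
tool_pos: [0.5717, -0.2931, 0.1353]
eef_rot: [-180.0, 0.0, -4.3]
force: [-0.3, -0.8, 0.2]
gripper_width: 0.0001
```

carry_out(moves="0 0 0.0003 0 0 0; 0 0 0.0003 0 0 0; 0 0 0.0003 0 0 0; 0 0 0.0003 0 0 0; 0 0 0 0 0 0")

```text
clock: 13.15
tool_pos: [0.5717, -0.2932, 0.1346]
eef_rot: [-180.0, 0.0, -4.3]
force: [-4.4, 1.9, 9.6]
gripper_width: -0.0002
```

carry_out(moves="0 0 0.0002 0 0 0; 0 0 0.0001 0 0 0; 0 0 0 0 0 0; 0 0 0 0 0 0; 0 0 0 0 0 0")

```text
clock: 13.65
tool_pos: [0.5717, -0.2932, 0.1345]
eef_rot: [-180.0, 0.0, -4.3]
force: [-4.2, 2.9, 12.4]
gripper_width: -0.0
```

carry_out(moves="0 0 0.0002 0 0 0; 0 0 0 0 0 0; 0 0 0 0 0 0; 0 0 0 0 0 0; 0 0 0 0 0 0")

```text
clock: 14.15
tool_pos: [0.5717, -0.2931, 0.1345]
eef_rot: [-180.0, 0.0, -4.3]
force: [-5.5, 3.9, 15.5]
gripper_width: -0.0002
```

carry_out(moves="0 0 0 0 0 0; 0 0 0 0 0 0; 0 0 0 0 0 0; 0 0 0 0 0 0; 0 0 0 0 0 0")

```text
clock: 14.65
tool_pos: [0.5717, -0.2931, 0.1345]
eef_rot: [-180.0, 0.0, -4.3]
force: [-4.5, 2.6, 16.0]
gripper_width: -0.0001
```

carry_out(moves="0 0 -0.001 0 0 0; 0 0 -0.004 0 0 0; 0 0 -0.02 0 0 0; 0 0 -0.03 0 0 0; -0.02 0 -0.03 0 0 0")

```text
clock: 15.15
tool_pos: [0.553, -0.2911, 0.2193]
eef_rot: [-180.0, -0.0, -4.2]
force: [-0.8, -0.5, 1.2]
gripper_width: 0.0001
```

carry_out(moves="-0.04 0 0 0 0 0; -0.04 0 0 0 0 0; -0.04 0 0 0 0 0; -0.04 0 0 0 0 0; 0 0 0 0 0 0")

```text
clock: 15.65
tool_pos: [0.3877, -0.2797, 0.219]
eef_rot: [-180.0, 0.2, -4.5]
force: [1.1, 0.9, -0.0]
gripper_width: 0.0003
```

```bash
python3 v.py t8; python3 -c "
from h import *
p=cams.capture('side'); cv2.imwrite('pics/s8.png',p['img'][:,:,::-1])
"
```

```text
[ 0.3877 -0.2797  0.219 ] [-179.9791    0.161    -4.4953] [ 1.1477  0.8873 -0.0174] 15.65
wedge [(array([ 0.5897, -0.2962, -0.0025]), 0.68)]
wedge_heel [(array([ 0.5022, -0.2889,  0.0183]), 0.74)]
gauge_plate [(array([ 0.6529, -0.3535, -0.0035]), 0.87)]
short_corner [(array([ 0.5735, -0.2947,  0.0565]), 0.95)]
dial [(array([ 0.6876, -0.352 ,  0.1625]), 0.57)]
```

View pics/t8.png

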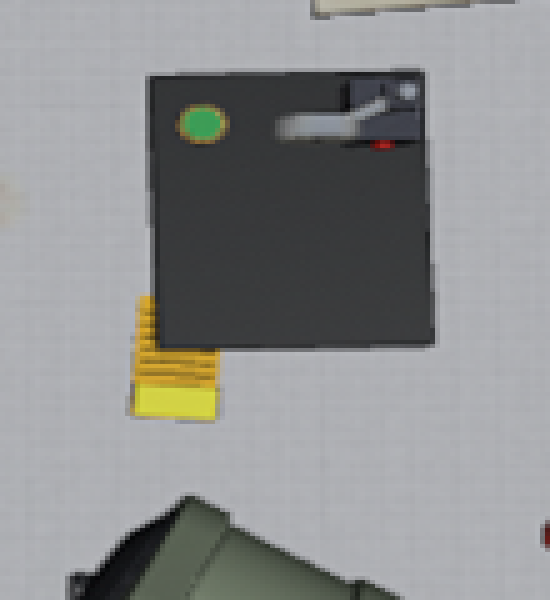

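View pics/s8.png

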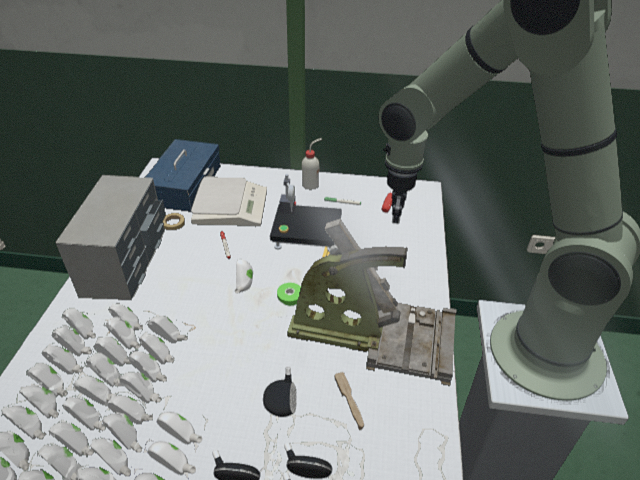

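The press held about 16 N for over half a second without the corner sinking. The wedge and plate pixels are the same before and after it: thin edge at zoom row 296, heel rear at row 417, plate edges unchanged. The arm is clear, so I'm handing in.

```bash
python3 -c "
from h import *
print(bot.finish_job())"
```

```text
the job is handed in; nothing more can be done
None
```

The wedge is snug under the short foot, the plate passed the press test without rocking, and the arm drew clear. I handed the job in at about 16 s of the 48 s allowed.

- **Pushing:** I pushed the wedge about 59 mm along its own line with two partly closed fingertips on the heel. It met only 1–2 N until the force rose steeply. I stopped at a last reading of 9.6 N, because one more small step was already queued when it read 6.2 N. That is above the suggested 6 N but below the 15 N at which the plate may slide.
- **Wedge position:** The thin edge ended about 18–20 mm past the foot's centre, and the foot is within about 3 mm of the wedge's middle line.
- **Pressing:** I pressed on the corner directly above the foot, building up to 16 N and holding 12–16 N for over a second. The tool height stayed at 0.1345 m throughout, so the corner did not sink.
- **Final check:** The last top picture shows the plate's edges where they were at the start, and the wedge unmoved by the press. Nothing else appears disturbed. In the side view the fixture hides most of the wedge, so its position rests on the top camera and the force readings.

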